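Empty the used vials and crack the vapour lid

TASK

Pick up the steel carrier tray by its handle, tip its five used glass vials into the hopper of the white used-vial bin, and set the empty tray back down upright on the bench. Then let the vapour out of the bin: pull its stuck lid straight up by its handle until the seal gives, without jerking it away, and hold it level just a crack open, about 25 mm above where it sat; the program finishes while still holding the lid there. Leave the other things on the bench where they are.

Things in the scene. Friction and masses are not known exactly. Their poses are not given: they have to be found in the camera images.
- tray: Loose steel tray, 130 (x) x 190 (y) mm, 35 mm high, 0.3 kg. Origin: centre of its underside, z up. Its -y end has no wall, only a lip 36 mm long rising 10 mm (15 degrees). With this end tipped down, the first vials roll out at 20 to 30 degrees already, the last may need 60; the floor is smooth. A flat handle spans it along x at y = 0, between posts at x = +-63 mm.
- tray_grip (a point): Centre of the tray's black carrying handle, 105 mm above the tray's underside. The handle is 14 mm thick (along the tray's y), 24 mm high and 118 mm long between the posts (along the tray's x); 53 mm of free height below it over the tops of the vials.
- vial1: Used amber glass vial with metal cap, diameter 23, length 46 mm, 22 g, lying in the tray at the start. Origin: its centre; its x runs along its length.
- vial2: Used amber glass vial with metal cap, diameter 23, length 46 mm, 22 g, lying in the tray at the start. Origin: its centre; its x runs along its length.
- vial3: Used amber glass vial with metal cap, diameter 23, length 46 mm, 22 g, lying in the tray at the start. Origin: its centre; its x runs along its length.
- vial4: Used amber glass vial with metal cap, diameter 23, length 46 mm, 22 g, lying in the tray at the start. Origin: its centre; its x runs along its length.
- vial5: Used amber glass vial with metal cap, diameter 23, length 46 mm, 22 g, lying in the tray at the start. Origin: its centre; its x runs along its length.
- bin: Used-vial bin, fixed to the bench, white, about 190 (its x) x 370 (its y) mm and 120 mm high. Origin: centre of its underside; z up. Its +y part is the open hopper, its -y part a compartment closed by a lift-off metal lid. A steel splash plate up to 190 mm high crosses it at y = +17 mm, between hopper and lid.
- hopper_floor (a point): Centre of the hopper's inner floor, 20 mm above the bench, at (0, 100, 20) mm in the bin's frame, axes as the bin's. The hopper is inside 180 (x) x 160 (y) mm, walls 120 mm high over the bench.
- hopper_mouth (a point): Centre of the hopper's mouth at the upper edge of its flared collar, 145 mm over the bench, straight above the floor's centre. The collar flares outward on the +x, -x and +y sides, to about 220 mm wide along x.
- lid: Loose metal lid, plate 200 (x) x 190 (y) x 10 mm, 0.35 kg, axes as the bin's. Origin: centre of the plate's underside, at (0, -90, 116) mm in the bin when shut. Skirts reach 28 mm down inside, 3 mm play. A sprung snap seal holds it: about 12 to 24 N straight up starts it; the pull fades over 7 mm, then the seal even pushes the lid up a little, and from 13 mm only its weight is left. Let go, it drops back.
- lid_grip (a point): Centre of the lid's black handle, 54 mm above the plate's underside (170 mm above the bench when shut). The handle is a flat bar 14 mm thick (along the lid's x), 22 mm high and 100 mm long (along the lid's y) on two posts 12 mm square at y = +-42 mm; 33 mm free below it.
- amber_bottle: Bystander, loose: amber glass bottle, diameter 72, height 170, standing (mm). Origin: centre of its underside.
- clear_bottle: Bystander, loose: clear bottle with white cap, diameter 72, height 150, standing (mm). Origin: centre of its underside.
- beaker: Bystander, loose: glass beaker, diameter 64, height 75, standing (mm). Origin: centre of its underside.
- jar: Bystander, loose: glass jar with metal cap, diameter 64, height 70, standing (mm). Origin: centre of its underside.
- driver: Bystander, loose: screwdriver lying on the bench (mm). Origin: centre of its underside.
- tip_box: Bystander, loose: closed blue box 85 x 120 x 55 high (mm). Origin: centre of its underside.
- rack: Bystander, loose: white vial rack block 90 x 160 x 40 high with empty holes (mm). Origin: centre of its underside.

How it is judged:
On the way, in this order (a step that is already met when the one before it is completed fails the run):
1. the vials are tipped from the tilted tray into the hopper (angle between tray's own z axis and vertical above 0.35 rad and horizontal distance between tray and hopper_mouth below 0.25 m and x of vial1 in the frame of hopper_floor between -0.086 and 0.086 m and y of vial1 in the frame of hopper_floor between -0.076 and 0.076 m and z of each of vial1, vial2, vial3, vial4, vial5 in the frame of hopper_floor below 0.095 m and x of vial2 in the frame of hopper_floor between -0.086 and 0.086 m and y of vial2 in the frame of hopper_floor between -0.076 and 0.076 m and x of vial3 in the frame of hopper_floor between -0.086 and 0.086 m and y of vial3 in the frame of hopper_floor between -0.076 and 0.076 m and x of vial4 in the frame of hopper_floor between -0.086 and 0.086 m and y of vial4 in the frame of hopper_floor between -0.076 and 0.076 m and x of vial5 in the frame of hopper_floor between -0.086 and 0.086 m and y of vial5 in the frame of hopper_floor between -0.076 and 0.076 m), for 0.05 s.
2. the empty tray stands upright on the bench, let go (height (world z) of tray below 0.008 m and angle between tray's own z axis and vertical below 0.06 rad and contact force between the fingers and tray below 0.1 N), for 0.2 s.
3. the lid has come free of its seal (z of lid in the frame of bin above 0.126 m), for 0.1 s.
At the end, for the whole second after the job is handed in: All five vials lie inside the hopper; the tray stands upright on the bench, not touched; the fingers hold the lid still, level (within 0.15 rad) and free of the bin, 16 to 36 mm above its seat and over its opening (within about 30 mm) (all of step 2 and x of vial1 in the frame of hopper_floor between -0.086 and 0.086 m and y of vial1 in the frame of hopper_floor between -0.076 and 0.076 m and z of each of vial1, vial2, vial3, vial4, vial5 in the frame of hopper_floor below 0.095 m and x of vial2 in the frame of hopper_floor between -0.086 and 0.086 m and y of vial2 in the frame of hopper_floor between -0.076 and 0.076 m and x of vial3 in the frame of hopper_floor between -0.086 and 0.086 m and y of vial3 in the frame of hopper_floor between -0.076 and 0.076 m and x of vial4 in the frame of hopper_floor between -0.086 and 0.086 m and y of vial4 in the frame of hopper_floor between -0.076 and 0.076 m and x of vial5 in the frame of hopper_floor between -0.086 and 0.086 m and y of vial5 in the frame of hopper_floor between -0.076 and 0.076 m and z of lid in the frame of bin between 0.132 and 0.152 m and horizontal distance between lid and bin between 0.06 and 0.12 m and angle between lid's own z axis and vertical below 0.15 rad and linear speed of lid below 0.03 m/s and contact force between the fingers and lid above 1 N and contact force between bin and lid below 0.3 N and contact force between tray and lid below 0.1 N); the arm keeps its last pose, push and grip.
It fails at once if the lid is jerked up (more than 60 mm above its seat) (z of lid in the frame of bin above 0.176 m).
It fails at once if a bystander is pushed more than 40 mm or knocked over (distance of any of amber_bottle, clear_bottle, beaker, jar, driver, tip_box, rack from where it was at the start of the episode above 0.04 m or angle between any of amber_bottle, clear_bottle, beaker, jar, tip_box, rack's own z axis and vertical above 0.5 rad).
It also fails if it takes over 67 s, if anything falls off the work surface, if the arm or the gripper's body presses on something with over 40 N, if the wrist force passes 120 N, or if a joint passes its speed limit or range.

ROBOT

A 7-joint arm with a two-finger parallel gripper is mounted at the origin on the work surface. World frame = base frame: x ahead of the robot, y to its left, z up, the work surface at z = 0. Lengths are in m, angles in rad, forces in N, time in s.
With the tool pointing down it reaches from about 0.425 to 1.025 m from the base axis. Payload 9.4 kg.
Tool frame: the origin (TCP) lies at the very end of the fingers, on their centre line; the grasp point (between the pads) lies 19 mm behind it (r.hold_point_z is the distance from the TCP to the grasp point, in m); z points along the fingers, y is the direction in which the jaws open and shut (so a half turn about z gives the same grasp; the last joint's range is limited). The gripper opens to 85 mm and grips with 20 to 120 N. Pads are 22 mm wide; open, the fingers measure 114 mm over their backs; the gripper's body (76 mm by 85 mm) begins 54 mm behind the grasp point. The pads swing forward as they close: fully open they stand 13 mm farther back than shut.
Start: joints at [1.229, 0.599, -0.003, 1.599, 0.002, 0.943, -0.08], TCP at [0.19, -0.7, 0.231] pointing down, gripper open.
Joint ranges: [-2.57, 2.57], [-0.35, 1.97], [-1.29, 1.29], [0.11, 2.56], [-1.05, 4.19], [0.11, 1.86], [-2.63, 2.63]. Speed limits (rad/s): [2.22, 2.22, 3.01, 3.01, 3.14, 3.14, 3.14].

INTERFACE

Orientations are given as a unit quaternion [w, x, y, z].
In Python, from workcell import r gives the robot as it stands.
- The arm moves only by the shell command python3 -m pendant 'ROWS' [FORCE]. ROWS is JSON, a list of rows, each an object of numbers: "jaw": the opening in per cent of the stroke, from 0 (shut) to 100 (fully open); "dx", "dy", "dz": the shift along the tool's x, y, z in cm; "rx", "ry", "rz": the turn, a rotation vector about the tool's x, y, z in degrees. In form: [{"jaw": .., "dx": .., "dy": .., "dz": .., "rx": .., "ry": .., "rz": ..}, ...]. A call has 1 to 12 rows; each row is the pose to reach, as a shift and turn from the pose commanded when the call began, along the tool's axes at that moment; what a row does not reach only later rows make up. A row lasts 1/8 s, in which the tool goes at most 62.5 mm and 10.7 degrees, less where a joint would pass 70% of its speed; a pose out of reach is approached as far as the arm can. A call with a gripper value outside its range is refused whole. The fingers move at their own pace and stop on an object; FORCE is the grip in N (left out, the last holds). Time passes only in rows, so rows that repeat a pose let the fingers close. It gives the time, the measured TCP pose, the force and the opening at its end, in the units of the state.
- r.state(): the state, without advancing time (a new reading comes with each control period).
- r.capture(name): name is "scene" or "side" or "wrist"; returns the picture (400x640x3 uint8, red, green, blue); there is no depth.
- r.camera_info(name): a dict with "K" (3x3 intrinsics, pixels), "eye" and "attitude" of the camera in the world; the wrist camera has in their place "tool_from_camera" (4x4, takes a point from camera to tool coordinates, whose origin is the TCP and whose axes are the flange's). Camera axes: x right, y up, looking along -z (the intrinsics and any distortion apply to the point x, -y, -z); pixel columns grow to the right and rows downward; lengths in m; the calibration is good to about 2 mm. The wrist camera is an equidistant fisheye: a pixel r from the principal point sees the ray r / f radians off the axis. A picture is of the moment at which its call begins: read the wrist's pose just before it. camera_info takes no time and is no camera call.
- r.sign_off(): hands the job in, once; it reports no verdict.
Trained networks look in the newest picture that a camera, given by its name, has taken for a name from the list of things; names that differ only in an ending like _2 or _b are one class to them, and where a whole thing is asked for, a point or a joint stands for the part that bears it (a point fixed in the world has none). Each returns a list of dicts, best first, with "confidence" (0 to 1); they miss things now and then, are a little off and sometimes report something else, mostly with a low value. They report only what shows in the picture. A call takes as long as a camera call.
- r.search_frame(camera, label): "uv" ([column, row] in pixels, amid what is visible of it).
- r.regions_of(camera, label): "region" (400x640 bool, what is visible of it) and "uv" ([column, row] in pixels, amid what is visible of it).
- r.landmark_of(camera, label): "uv" ([column, row] in pixels: a listed point, or the origin of a listed thing).
The state is a dict: "time": time; "joint_positions": joint angles; "qd": joint speeds; "joint_efforts": joint torques, N m; "tool_pos": TCP position; "orientation": TCP orientation; "wrist_force": force on the tool from outside, world axes, zero at the start; "torque": the same for the moment, N m; "finger_gap": finger opening in m.
Only numpy, scipy, OpenCV 4.12 (cv2) and the standard library are available. Lean on these libraries where they do the work, as an engineer would, in place of code of your own. Each camera call takes 0.05 s, during which the arm holds its last target. There are 200 camera calls.

## Working session

There is one attempt and no reset: what is moved stays moved. The work goes in short steps, Python scripts to look and compute and a shell command to move; the robot and the scene stay as the last step left them, time stands still between calls to the robot, and variables do not carry over. Pictures are saved under pics/ and viewed, about 8 in all and at most 12, crops included, and the job is handed in when it is done.

```bash
mkdir -p pics; ls; cat > h.py <<'E'
import numpy as np, cv2
from workcell import r
from scipy.spatial.transform import Rotation as R
def rot(q): return R.from_quat([q[1],q[2],q[3],q[0]])
def ray(cam,uv,st=None):
    """world eye, unit dir for fixed pinhole camera or wrist fisheye"""
    ci=r.camera_info(cam); K=np.array(ci["K"]); x=(uv[0]-K[0,2])/K[0,0]; y=(uv[1]-K[1,2])/K[1,1]
    if "eye" in ci:
        d=np.array([x,-y,-1.]); A=ci["attitude"]; A=np.array(A)
        M=rot(A).as_matrix() if A.size==4 else A.reshape(3,3)
        e=np.array(ci["eye"],float)
    else:
        th=np.hypot(x,y); s=np.sin(th)/max(th,1e-9)
        T=np.array(ci["tool_from_camera"]); st=st or r.state()
        W=rot(st["orientation"]).as_matrix(); d=np.array([x*s,-y*s,-np.cos(th)])
        M=W@T[:3,:3]; e=np.array(st["tool_pos"])+W@T[:3,3]
    d=M@d; return e,d/np.linalg.norm(d)
def onz(cam,uv,z,st=None):
    e,d=ray(cam,uv,st); return e+d*(z-e[2])/d[2]
def tri(rays):
    A=np.zeros((3,3));b=np.zeros(3)
    for e,d in rays:
        P=np.eye(3)-np.outer(d,d);A+=P;b+=P@e
    p=np.linalg.solve(A,b); return p,[np.linalg.norm((np.eye(3)-np.outer(d,d))@(p-e)) for e,d in rays]
E
python3 - <<'E'
from h import *
for c in("scene","side","wrist"):
    im=r.capture(c); cv2.imwrite(f"pics/{c}0.png",im[...,::-1]); print(c,r.camera_info(c))
print(r.state(), r.hold_point_z)
for n in ["tray_grip","hopper_mouth","hopper_floor","lid_grip","tray","bin","lid","amber_bottle","clear_bottle","beaker","jar","driver","tip_box","rack"]:
    rs=[]
    for c in("scene","side"):
        L=r.landmark_of(c,n)
        if L: 
            print(n,c,np.round(L[0]["uv"],1),round(L[0]["confidence"],2)); rs.append(ray(c,L[0]["uv"]))
    if len(rs)==2: p,e=tri(rs); print("   ",np.round(p,4),np.round(e,4))
E
```

```text
pics
scene {'K': array([[369.55505439,   0.        , 320.74566661],
       [  0.        , 369.55505439, 197.83399776],
       [  0.        ,   0.        ,   1.        ]]), 'eye': array([1.52095899, 0.10269764, 1.03972293]), 'attitude': array([0.59682199, 0.26081801, 0.30018565, 0.69689745])}
side {'K': array([[378.75479394,   0.        , 321.11820659],
       [  0.        , 378.75479394, 204.03507397],
       [  0.        ,   0.        ,   1.        ]]), 'eye': array([0.03484314, 0.88115767, 0.82322221]), 'attitude': array([-0.23580327, -0.11957311,  0.4685226 ,  0.84296243])}
wrist {'K': array([[309.70691629,   0.        , 319.31277708],
       [  0.        , 309.70691629, 202.58420682],
       [  0.        ,   0.        ,   1.        ]]), 'tool_from_camera': array([[-2.69188693e-04,  9.55301736e-01,  2.95632408e-01,
         7.63829151e-02],
       [ 9.99999199e-01,  6.22835115e-04, -1.10206791e-03,
        -2.92757999e-04],
       [-1.23693763e-03,  2.95631874e-01, -9.55301138e-01,
        -1.42263142e-01],
       [ 0.00000000e+00,  0.00000000e+00,  0.00000000e+00,
         1.0000
[... 1565 characters left out ...]
0.5] 0.7
    [ 0.6306  0.1683 -0.208 ] [0.0183 0.0183]
clear_bottle scene [330.7 278.7] 0.6
clear_bottle side [252.8 229.5] 0.58
    [0.8093 0.0329 0.0012] [0.0004 0.0004]
beaker scene [374.8 193.2] 0.81
beaker side [348.3 299.2] 0.81
    [ 0.356   0.1564 -0.0008] [0.0029 0.0029]
jar scene [442.3 262.3] 0.88
jar side [207.6 312. ] 0.83
    [ 0.6736  0.4045 -0.0055] [0.0048 0.0048]
driver scene [374.3 281.6] 0.16
driver side [352.6 179.2] 0.73
    [0.6526 0.036  0.1369] [0.2408 0.2408]
tip_box scene [219.7 191.5] 0.81
tip_box side [390.  194.3] 0.98
    [ 0.4719 -0.4698  0.0126] [0.0067 0.0067]
rack scene [426.1 193.3] 0.67
rack side [313.4 354.3] 0.57
    [0.3401 0.3693 0.0102] [0.002 0.002]
```

View pics/scene0.png

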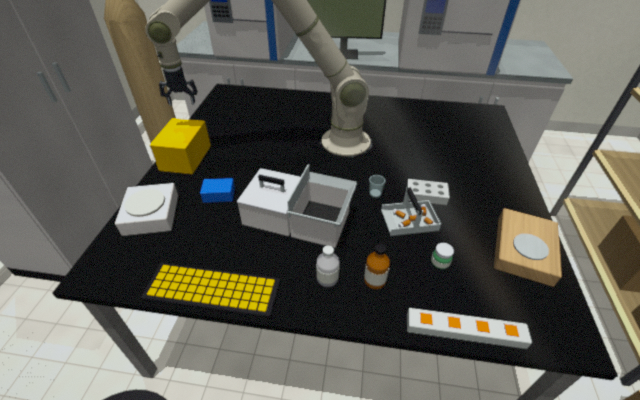

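View pics/side0.png

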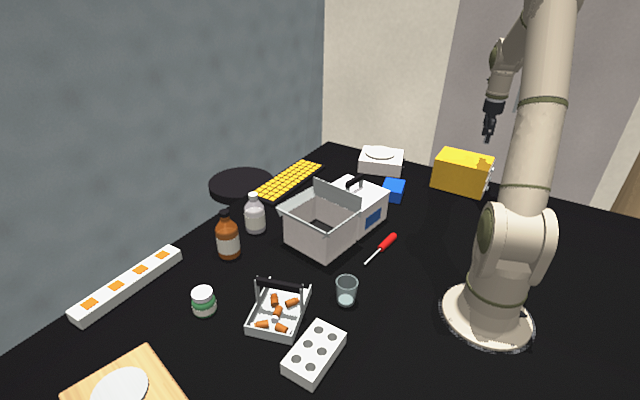

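```bash
python3 - <<'E'
import cv2, numpy as np
a=cv2.imread("pics/scene0.png")[160:260,230:450]; b=cv2.imread("pics/side0.png")[170:360,230:400]
a=cv2.resize(a,None,fx=3.5,fy=3.5,interpolation=cv2.INTER_CUBIC); cv2.imwrite("pics/c1.png",a); 
b=cv2.resize(b,None,fx=3.1,fy=3.1,interpolation=cv2.INTER_CUBIC); cv2.imwrite("pics/c2.png",b)
E
```

```text
(no output)
```

View pics/c1.png

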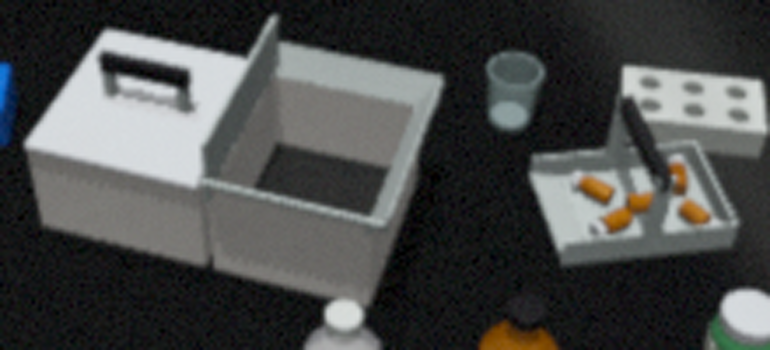

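View pics/c2.png

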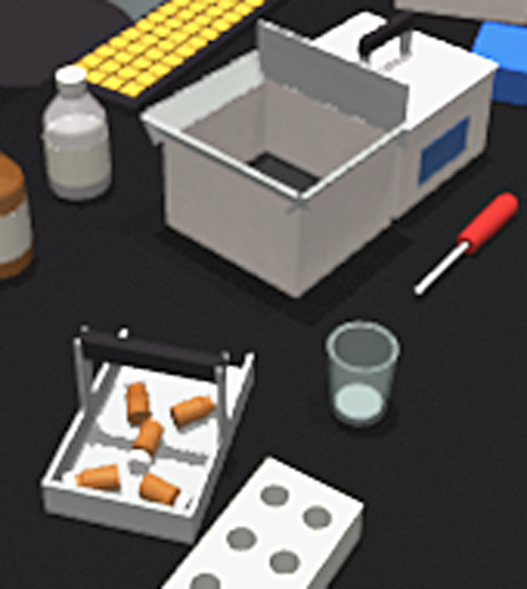

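```bash
python3 - <<'E'
from h import *
def seg(n,c,a,b,z):
    o=(230,160) if c=="scene" else (230,170); s=3.5 if c=="scene" else 3.1
    P=[onz(c,np.array(p)/s+o,z)[:2] for p in(a,b)]; d=P[1]-P[0]
    print(n,c,np.round(P,4).tolist(),"len",round(np.linalg.norm(d),3),"ang",round(np.degrees(np.arctan2(d[1],d[0])),1))
seg("tray handle","scene",(628,100),(663,180),.115)
seg("tray handle","side",(228,350),(83,335),.117)
seg("tray near side","scene",(565,264),(735,246),0)
seg("tray back end","side",(193,543),(47,512),0)
seg("lid handle","scene",(102,62),(188,78),.175)
seg("bin bottom near x+","scene",(45,228),(370,302),0)
seg("hopper collar x+","scene",(207,183),(380,220),.145)
seg("hopper collar y+","scene",(441,78),(380,220),.145)
seg("hopper collar y+","side",(298,200),(147,117),.145)
seg("hopper collar x-","side",(298,200),(405,120),.145)
seg("bin bottom y+","side",(297,297),(170,220),0)
seg("lid plate x+ edge","scene",(28,143),(207,180),.126)
seg("lid plate -y edge","scene",(107,30),(28,143),.126)
E
```

```text
tray handle scene [[0.4418, 0.2801], [0.5593, 0.3124]] len 0.122 ang 15.4
tray handle side [[0.436, 0.2678], [0.5515, 0.318]] len 0.126 ang 23.5
tray near side scene [[0.584, 0.2303], [0.5295, 0.4111]] len 0.189 ang 106.8
tray back end side [[0.4049, 0.3702], [0.5275, 0.409]] len 0.129 ang 17.6
lid handle scene [[0.5376, -0.2697], [0.5484, -0.176]] len 0.094 ang 83.4
bin bottom near x+ scene [[0.6202, -0.33], [0.6677, 0.032]] len 0.365 ang 82.5
hopper collar x+ scene [[0.6642, -0.1326], [0.6866, 0.0391]] len 0.173 ang 82.6
hopper collar y+ scene [[0.4724, 0.079], [0.6866, 0.0391]] len 0.218 ang -10.6
hopper collar y+ side [[0.4735, 0.0856], [0.6832, 0.0438]] len 0.214 ang -11.3
hopper collar x- side [[0.4735, 0.0856], [0.4478, -0.0985]] len 0.186 ang -98.0
bin bottom y+ side [[0.4836, 0.0625], [0.6717, 0.0258]] len 0.192 ang -11.0
lid plate x+ edge scene [[0.6184, -0.3305], [0.6419, -0.1385]] len 0.193 ang 83.0
lid plate -y edge scene [[0.4267, -0.3004], [0.6184, -0.3305]] len 0.194 ang -8.9
```

```bash
cat >> h.py <<'E'
HZ=0.0187
def tool(az,tilt=0,tilt_axis='x'):
    """tool down, tool x at azimuth az (deg), then turned by tilt about its own axis"""
    a=np.radians(az); x=np.array([np.cos(a),np.sin(a),0]); z=np.array([0,0,-1.]); y=np.cross(z,x)
    return R.from_matrix(np.c_[x,y,z])*R.from_euler(tilt_axis,tilt,degrees=True)
def rows(targets,st=None):
    """targets: (grasp point xyz, Rotation); prints shift cm / turn deg from the present pose"""
    st=st or r.state(); R0=rot(st["orientation"]); p0=np.array(st["tool_pos"])
    for g,Rt in targets:
        p=np.array(g)+Rt.apply([0,0,HZ]); d=R0.inv().apply(p-p0)*100; v=(R0.inv()*Rt).as_rotvec(degrees=True)
        print("d",np.round(d,1),"r",np.round(v,1),"dist",round(np.linalg.norm(d),1),"ang",round(np.linalg.norm(v),1))
E
python3 - <<'E'
from h import *
rows([((.5,-.35,.40),tool(-8.5)),((.565,-.055,.40),tool(-8.5)),((.565,-.055,.40),tool(-8.5,30)),((.565,-.055,.40),tool(-8.5,65))])
E
```

```text
d [ 39.1 -25.6 -15. ] r [ 0.   0.  23.7] dist 49.1 ang 23.7
d [ 53.1 -52.4 -15. ] r [ 0.   0.  23.7] dist 76.1 ang 23.7
d [ 53.5 -53.3 -15.3] r [29.6  6.2 23.1] dist 77.0 ang 38.0
d [ 53.8 -54.  -16.1] r [64.  13.4 21.1] dist 77.9 ang 68.7
```

```bash
python3 -m pendant '[{"jaw":100,"dz":-5},{"jaw":100,"dx":5,"dy":-3,"dz":-9,"rz":3},{"jaw":100,"dx":9,"dy":-6.5,"dz":-12,"rz":6},{"jaw":100,"dx":13.5,"dy":-10.5,"dz":-15,"rz":9},{"jaw":100,"dx":18,"dy":-14.5,"dz":-15,"rz":12},{"jaw":100,"dx":22.5,"dy":-18.5,"dz":-15,"rz":15},{"jaw":100,"dx":27,"dy":-23,"dz":-15,"rz":18},{"jaw":100,"dx":31.5,"dy":-27.5,"dz":-15,"rz":21},{"jaw":100,"dx":36,"dy":-32,"dz":-15,"rz":23.7},{"jaw":100,"dx":40,"dy":-37,"dz":-15,"rz":23.7},{"jaw":100,"dx":44.5,"dy":-42,"dz":-15,"rz":23.7},{"jaw":100,"dx":49,"dy":-47,"dz":-15,"rz":23.7}]'
python3 - <<'E'
from h import *
st=r.state();print(st["joint_positions"].round(3),st["tool_pos"].round(3))
rows([((.565,-.055,.40),tool(-8.5)),((.565,-.055,.40),tool(-8.5,30)),((.565,-.055,.40),tool(-8.5,65))])
E
```

```text
[ 1.229  0.599 -0.002  1.599  0.002  0.943 -0.08 ] [ 0.19  -0.7    0.231]
d [ 53.1 -52.4 -15. ] r [ 0.   0.  23.7] dist 76.1 ang 23.7
d [ 53.5 -53.3 -15.3] r [29.6  6.2 23.1] dist 77.0 ang 38.0
d [ 53.8 -54.  -16.1] r [64.  13.4 21.1] dist 77.9 ang 68.7$[0]: bad value
```

```bash
python3 -m pendant '[{"jaw":100,"dx":0,"dy":0,"dz":-5,"rx":0,"ry":0,"rz":0},{"jaw":100,"dx":5,"dy":-3,"dz":-9,"rx":0,"ry":0,"rz":3},{"jaw":100,"dx":9,"dy":-6.5,"dz":-12,"rx":0,"ry":0,"rz":6},{"jaw":100,"dx":13.5,"dy":-10.5,"dz":-15,"rx":0,"ry":0,"rz":9},{"jaw":100,"dx":18,"dy":-14.5,"dz":-15,"rx":0,"ry":0,"rz":12},{"jaw":100,"dx":22.5,"dy":-18.5,"dz":-15,"rx":0,"ry":0,"rz":15},{"jaw":100,"dx":27,"dy":-23,"dz":-15,"rx":0,"ry":0,"rz":18},{"jaw":100,"dx":31.5,"dy":-27.5,"dz":-15,"rx":0,"ry":0,"rz":21},{"jaw":100,"dx":36,"dy":-32,"dz":-15,"rx":0,"ry":0,"rz":23.7},{"jaw":100,"dx":40,"dy":-37,"dz":-15,"rx":0,"ry":0,"rz":23.7},{"jaw":100,"dx":44.5,"dy":-42,"dz":-15,"rx":0,"ry":0,"rz":23.7},{"jaw":100,"dx":49,"dy":-47,"dz":-15,"rx":0,"ry":0,"rz":23.7}]'
python3 - <<'E'
from h import *
st=r.state();print(st["joint_positions"].round(3),st["tool_pos"].round(3))
rows([((.565,-.055,.40),tool(-8.5)),((.565,-.055,.40),tool(-8.5,30)),((.565,-.055,.40),tool(-8.5,65))])
E
```

```text
time: 3.05
tool_pos: [0.5312, -0.134, 0.3817]
orientation: [0.0, 0.997, -0.074, 0.0]
wrist_force: [0.2, -1.3, 1.1]
finger_gap: 0.0853
[ 0.256  0.242 -0.142  1.806  0.039  1.095 -1.62 ] [ 0.531 -0.134  0.382]
d [ 2.2 -8.3  0. ] r [ 0. -0. -0.] dist 8.6 ang 0.1
d [ 2.2 -9.3 -0.2] r [30.  -0.1 -0. ] dist 9.5 ang 30.0
d [  2.2 -10.   -1. ] r [65.  -0.1 -0. ] dist 10.3 ang 65.0
```

```bash
python3 -m pendant '[{"jaw":100,"dx":1,"dy":-4,"dz":0,"rx":5,"ry":0,"rz":0},{"jaw":100,"dx":2.2,"dy":-8.5,"dz":0,"rx":14,"ry":0,"rz":0},{"jaw":100,"dx":2.2,"dy":-9,"dz":-0.1,"rx":22,"ry":0,"rz":0},{"jaw":100,"dx":2.2,"dy":-9.3,"dz":-0.2,"rx":30,"ry":0,"rz":0},{"jaw":100,"dx":2.2,"dy":-9.5,"dz":-0.5,"rx":40,"ry":0,"rz":0},{"jaw":100,"dx":2.2,"dy":-9.8,"dz":-0.7,"rx":50,"ry":0,"rz":0},{"jaw":100,"dx":2.2,"dy":-10,"dz":-1,"rx":58,"ry":0,"rz":0},{"jaw":100,"dx":2.2,"dy":-10,"dz":-1,"rx":65,"ry":0,"rz":0},{"jaw":100,"dx":2.2,"dy":-10,"dz":-1,"rx":65,"ry":0,"rz":0}]'
python3 - <<'E'
from h import *
st=r.state();print(st["joint_positions"].round(3),st["tool_pos"].round(3))
rows([((.565,-.055,.40),tool(-8.5,65)),((.565,-.055,.40),tool(-8.5))])
E
```

```text
time: 4.18
tool_pos: [0.5669, -0.042, 0.3893]
orientation: [-0.536, 0.841, -0.065, 0.039]
wrist_force: [-1.0, 0.5, -0.2]
finger_gap: 0.0854
[ 0.747  0.535 -0.397  1.858 -0.935  1.31  -0.842] [ 0.567 -0.042  0.389]
d [-0.  -0.4  0.2] r [-0.  -0.1 -0.3] dist 0.5 ang 0.3
d [ 0.   1.3 -0.9] r [-65.    0.1  -0.3] dist 1.5 ang 65.0
```

```bash
python3 - <<'E'
from h import *
rows([((.53,.10,.40),tool(4,30)),((.496,.298,.32),tool(17.3,0))])
E
```

```text
d [-6.  -5.6 13.3] r [-34.9  -9.4  -8.9] dist 15.6 ang 37.2
d [-12.1  -5.7  33.2] r [-63.9 -14.5 -23.2] dist 35.8 ang 69.5
```

```bash
python3 -m pendant '[{"jaw":100,"dx":-1.5,"dy":-1.4,"dz":3.3,"rx":-9,"ry":-2.3,"rz":-2.2},{"jaw":100,"dx":-3,"dy":-2.8,"dz":6.7,"rx":-17.5,"ry":-4.7,"rz":-4.5},{"jaw":100,"dx":-4.5,"dy":-4.2,"dz":10,"rx":-26,"ry":-7,"rz":-6.7},{"jaw":100,"dx":-6,"dy":-5.6,"dz":13.3,"rx":-34.9,"ry":-9.4,"rz":-8.9},{"jaw":100,"dx":-7.5,"dy":-5.6,"dz":18.3,"rx":-42,"ry":-10.7,"rz":-12.5},{"jaw":100,"dx":-9,"dy":-5.6,"dz":23.3,"rx":-49,"ry":-12,"rz":-16},{"jaw":100,"dx":-10.6,"dy":-5.7,"dz":28.3,"rx":-56.5,"ry":-13.2,"rz":-19.6},{"jaw":100,"dx":-12.1,"dy":-5.7,"dz":33.2,"rx":-63.9,"ry":-14.5,"rz":-23.2},{"jaw":100,"dx":-12.1,"dy":-5.7,"dz":33.2,"rx":-63.9,"ry":-14.5,"rz":-23.2},{"jaw":100,"dx":-12.1,"dy":-5.7,"dz":33.2,"rx":-63.9,"ry":-14.5,"rz":-23.2},{"jaw":100,"dx":-12.1,"dy":-5.7,"dz":33.2,"rx":-63.9,"ry":-14.5,"rz":-23.2}]'
python3 - <<'E'
from h import *
st=r.state(); im=r.capture("wrist"); cv2.imwrite("pics/w1.png",im[...,::-1])
print(st["joint_positions"].round(3),st["tool_pos"].round(3),st["qd"].round(2))
for n,z in(("tray_grip",.105),("tray",0)):
    L=r.landmark_of("wrist",n)
    for l in L[:1]: print(n,np.round(l["uv"],1),round(l["confidence"],2),onz("wrist",l["uv"],z,st).round(4))
g=np.array([.496,.298,.105]); 
rows([(g+[0,0,.1],tool(17.3)),(g,tool(17.3))])
E
```

```text
time: 5.55
tool_pos: [0.4967, 0.2975, 0.3037]
orientation: [0.001, 0.989, 0.15, 0.003]
wrist_force: [-0.3, -1.1, 0.2]
finger_gap: 0.0855
[-0.4    0.362 -0.327  1.846  0.146  0.952 -2.062] [0.497 0.297 0.304] [ 0.02  0.   -0.    0.   -0.    0.    0.  ]
tray_grip [320.6 179.5] 0.71 [0.4966 0.2953 0.105 ]
tray [318.8 158.9] 0.67 [0.5031 0.2992 0.    ]
d [-0.1 -0.1 11.7] r [ 0.1 -0.3 -0.1] dist 11.7 ang 0.3
d [-0.2 -0.1 21.7] r [ 0.1 -0.3 -0.1] dist 21.7 ang 0.3
```

View pics/w1.png

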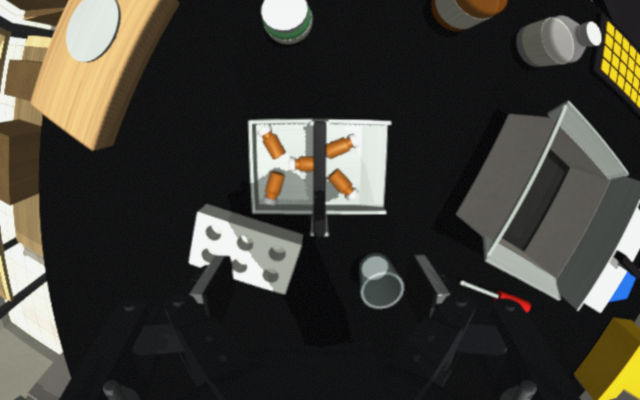

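```bash
python3 -m pendant '[{"jaw":100,"dx":-0.1,"dy":0,"dz":5,"rx":0,"ry":-0.3,"rz":0},{"jaw":100,"dx":-0.1,"dy":0,"dz":10,"rx":0,"ry":-0.3,"rz":0},{"jaw":100,"dx":-0.1,"dy":0,"dz":15,"rx":0,"ry":-0.3,"rz":0},{"jaw":100,"dx":-0.1,"dy":0,"dz":19,"rx":0,"ry":-0.3,"rz":0},{"jaw":100,"dx":-0.1,"dy":0,"dz":21.7,"rx":0,"ry":-0.3,"rz":0},{"jaw":100,"dx":-0.1,"dy":0,"dz":21.7,"rx":0,"ry":-0.3,"rz":0},{"jaw":0,"dx":-0.1,"dy":0,"dz":21.7,"rx":0,"ry":-0.3,"rz":0},{"jaw":0,"dx":-0.1,"dy":0,"dz":21.7,"rx":0,"ry":-0.3,"rz":0},{"jaw":0,"dx":-0.1,"dy":0,"dz":21.7,"rx":0,"ry":-0.3,"rz":0},{"jaw":0,"dx":-0.1,"dy":0,"dz":21.7,"rx":0,"ry":-0.3,"rz":0},{"jaw":0,"dx":-0.1,"dy":0,"dz":21.7,"rx":0,"ry":-0.3,"rz":0}]' 110; python3 - <<'E'
from h import *
st=r.state(); print(st["tool_pos"].round(4))
E
```

```text
time: 7.08
tool_pos: [0.4959, 0.2985, 0.0865]
orientation: [0.001, 0.989, 0.151, -0.0]
wrist_force: [-0.4, -1.2, 8.1]
finger_gap: 0.0123
[0.4959 0.2985 0.0865]
```

```bash
cat >> h.py <<'E'
Hc=np.array([.565,-.040,0]); yb=np.array([.148,.989,0])
def pour(th,yl=.025,zl=.165):
    c,s=np.cos(np.radians(th)),np.sin(np.radians(th))
    return Hc+yb*(yl-(-.095*c+.095*s))+[0,0,zl+.095*(s+c)], tool(-8.5,th)
E
python3 - <<'E'
from h import *
for c,uv in(("scene",(372,287)),("side",(228,256))): print(onz(c,uv,0).round(3))
g,_=pour(0); print(g)
rows([((.497,.298,.22),tool(17.3)),((.497,.298,.34),tool(17.3)),((g[0],g[1]+.05,.34),tool(-8.5)),(g+[0,0,.04],tool(-8.5))])
E
```

```text
[0.819 0.17  0.   ]
[0.784 0.192 0.   ]
[0.58276 0.07868 0.26   ]
d [  0.1   0.1 -11.5] r [0.1 0.  0.1] dist 11.5 ang 0.1
d [  0.1   0.1 -23.5] r [0.1 0.  0.1] dist 23.5 ang 0.1
d [  3.2  18.9 -23.4] r [ 0.1  0.  25.9] dist 30.3 ang 25.9
d [  1.7  23.6 -19.4] r [ 0.1  0.  25.9] dist 30.6 ang 25.9
```

```bash
python3 -m pendant '[{"jaw":0,"dx":0,"dy":0,"dz":-1,"rx":0,"ry":0,"rz":0},{"jaw":0,"dx":0,"dy":0,"dz":-3.5,"rx":0,"ry":0,"rz":0},{"jaw":0,"dx":0,"dy":0.1,"dz":-7,"rx":0,"ry":0,"rz":0},{"jaw":0,"dx":0.1,"dy":0.3,"dz":-11,"rx":0,"ry":0,"rz":0},{"jaw":0,"dx":0.2,"dy":1.5,"dz":-15,"rx":0,"ry":0,"rz":2},{"jaw":0,"dx":0.6,"dy":4,"dz":-18.5,"rx":0,"ry":0,"rz":5},{"jaw":0,"dx":1.2,"dy":7,"dz":-21,"rx":0,"ry":0,"rz":9},{"jaw":0,"dx":1.8,"dy":10,"dz":-23,"rx":0,"ry":0,"rz":13},{"jaw":0,"dx":2.4,"dy":13,"dz":-23.5,"rx":0,"ry":0,"rz":17},{"jaw":0,"dx":2.9,"dy":16,"dz":-23.5,"rx":0,"ry":0,"rz":21},{"jaw":0,"dx":3.2,"dy":18,"dz":-23.5,"rx":0,"ry":0,"rz":24},{"jaw":0,"dx":3.2,"dy":19,"dz":-23.4,"rx":0,"ry":0,"rz":25.9}]'; python3 - <<'E'
from h import *
st=r.state(); print(st["joint_positions"].round(3),st["tool_pos"].round(4))
im=r.capture("scene"); cv2.imwrite("pics/s1.png",cv2.resize(im[100:260,230:470,::-1],None,fx=3,fy=3))
g,_=pour(0)
rows([(g+[0,0,.04],tool(-8.5)),pour(15,.025,.18)]+[pour(t) for t in(25,35,45,55,65)])
E
```

```text
time: 8.57
tool_pos: [0.5834, 0.1261, 0.3189]
orientation: [0.001, 0.997, -0.076, -0.001]
wrist_force: [-1.1, 0.2, -4.4]
finger_gap: 0.0124
[-0.174  0.364 -0.186  1.789  0.081  0.999 -2.115] [0.5834 0.1261 0.3189]
d [0.7 4.6 3.8] r [ 0.2  0.1 -0.3] dist 6.0 ang 0.4
d [0.7 6.9 4.1] r [15.2  0.1 -0.3] dist 8.1 ang 15.2
d [0.7 8.7 4.5] r [25.2  0.1 -0.3] dist 9.8 ang 25.2
d [ 0.7 10.7  3.7] r [35.2  0.  -0.3] dist 11.4 ang 35.2
d [ 0.7 12.8  3.3] r [45.2 -0.  -0.3] dist 13.2 ang 45.2
d [ 0.7 14.9  3.3] r [55.2 -0.  -0.3] dist 15.3 ang 55.2
d [ 0.7 17.   3.6] r [65.2 -0.1 -0.3] dist 17.4 ang 65.2
```

View pics/s1.png

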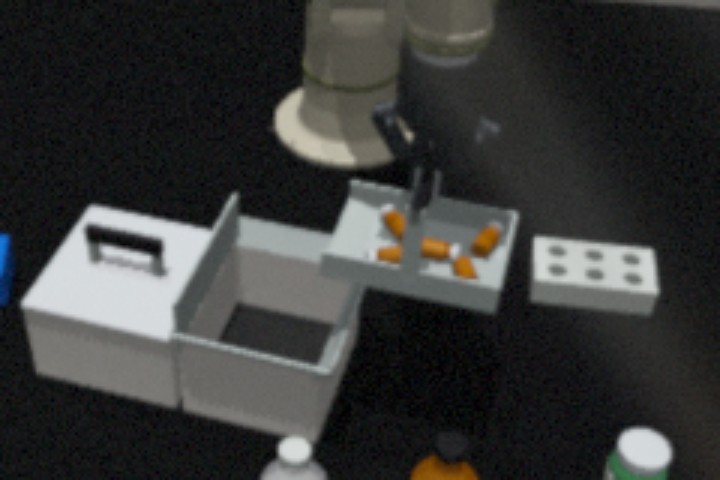

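```bash
python3 -m pendant '[{"jaw":0,"dx":0.4,"dy":2.5,"dz":1.5,"rx":3,"ry":0,"rz":0},{"jaw":0,"dx":0.7,"dy":5,"dz":3,"rx":8,"ry":0,"rz":-0.3},{"jaw":0,"dx":0.7,"dy":6.9,"dz":4.1,"rx":15,"ry":0,"rz":-0.3},{"jaw":0,"dx":0.7,"dy":7.8,"dz":4.3,"rx":20,"ry":0,"rz":-0.3},{"jaw":0,"dx":0.7,"dy":8.4,"dz":4.4,"rx":23,"ry":0,"rz":-0.3},{"jaw":0,"dx":0.7,"dy":9,"dz":4.3,"rx":26,"ry":0,"rz":-0.3},{"jaw":0,"dx":0.7,"dy":9.6,"dz":4.1,"rx":29,"ry":0,"rz":-0.3},{"jaw":0,"dx":0.7,"dy":10.2,"dz":3.9,"rx":32,"ry":0,"rz":-0.3},{"jaw":0,"dx":0.7,"dy":10.7,"dz":3.7,"rx":35,"ry":0,"rz":-0.3},{"jaw":0,"dx":0.7,"dy":11.3,"dz":3.6,"rx":38,"ry":0,"rz":-0.3},{"jaw":0,"dx":0.7,"dy":12,"dz":3.4,"rx":41,"ry":0,"rz":-0.3},{"jaw":0,"dx":0.7,"dy":12.6,"dz":3.3,"rx":44,"ry":0,"rz":-0.3}]'; python3 - <<'E'
from h import *
im=r.capture("scene"); cv2.imwrite("pics/s2.png",cv2.resize(im[100:260,230:470,::-1],None,fx=3,fy=3))
rows([pour(t) for t in(47,55,65)])
E
```

```text
time: 10.12
tool_pos: [0.5716, 0.0021, 0.2873]
orientation: [-0.373, 0.925, -0.066, 0.028]
wrist_force: [-0.8, -0.0, -2.6]
finger_gap: 0.0126
d [-0.1  0.4 -0.5] r [3.  0.1 0.1] dist 0.6 ang 3.0
d [-0.1  1.7 -1.7] r [11.   0.1  0.1] dist 2.3 ang 11.0
d [-0.1  3.4 -2.9] r [21.   0.1  0.1] dist 4.5 ang 21.0
```

```bash
python3 -m pendant '[{"jaw":0,"dx":-0.1,"dy":0.4,"dz":-0.5,"rx":3,"ry":0,"rz":0},{"jaw":0,"dx":-0.1,"dy":1,"dz":-1.1,"rx":7,"ry":0,"rz":0},{"jaw":0,"dx":-0.1,"dy":1.7,"dz":-1.7,"rx":11,"ry":0,"rz":0},{"jaw":0,"dx":-0.1,"dy":2.4,"dz":-2.2,"rx":15,"ry":0,"rz":0},{"jaw":0,"dx":-0.1,"dy":3.1,"dz":-2.7,"rx":19,"ry":0,"rz":0},{"jaw":0,"dx":-0.1,"dy":3.4,"dz":-2.9,"rx":21,"ry":0,"rz":0},{"jaw":0,"dx":-0.1,"dy":3.4,"dz":-2.9,"rx":21,"ry":0,"rz":0},{"jaw":0,"dx":-0.1,"dy":3.4,"dz":-2.9,"rx":21,"ry":0,"rz":0}]'; python3 - <<'E'
from h import *
st=r.state(); print(st["joint_positions"].round(3))
im=r.capture("scene"); im2=r.capture("side")
a=cv2.resize(im[120:260,230:430],None,fx=2,fy=2);b=cv2.resize(im2[120:260,230:430],None,fx=2,fy=2)
cv2.imwrite("pics/s3.png",np.hstack([a,b])[...,::-1])
for c in("scene","side"):
    print(c,[(np.round(l["uv"]).tolist(),round(l["confidence"],2)) for l in r.search_frame(c,"vial1")])
rows([pour(t) for t in(47,30)]+[((.575,.16,.32),tool(-8.5))])
E
```

```text
time: 11.18
tool_pos: [0.5642, -0.0414, 0.2851]
orientation: [-0.534, 0.842, -0.059, 0.039]
wrist_force: [-0.8, -0.4, -4.7]
finger_gap: 0.0124
[ 0.905  0.727 -0.662  1.923 -0.81   1.053 -0.813]
scene [([317.0, 213.0], 0.57), ([306.0, 208.0], 0.43)]
side [([311.0, 217.0], 0.43)]
d [ 0.1 -1.7  3.2] r [-17.8   0.2   0.3] dist 3.6 ang 17.8
d [ 0.1 -2.4  6.7] r [-34.8   0.2   0.3] dist 7.1 ang 34.8
d [ -1.8 -10.   17.5] r [-64.8   0.1   0.4] dist 20.3 ang 64.8
```

View pics/s3.png

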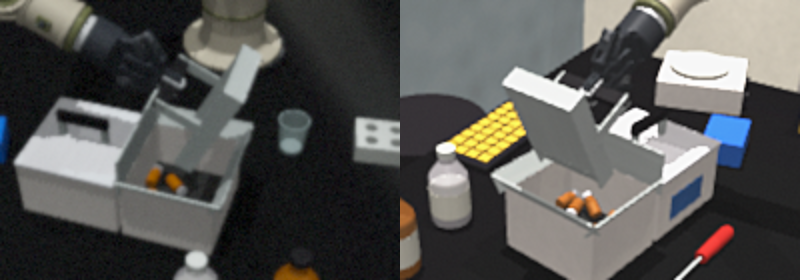

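```bash
python3 - <<'E'
from h import *
im=r.capture("wrist"); cv2.imwrite("pics/w2.png",im[...,::-1])
E
```

```text
(no output)
```

View pics/w2.png

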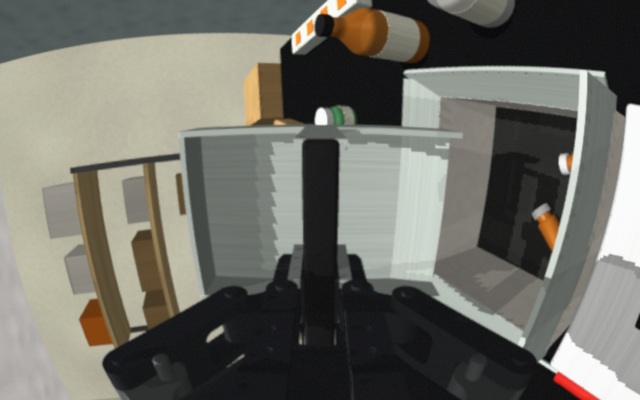

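```bash
python3 -m pendant '[{"jaw":0,"dx":0,"dy":-1,"dz":1.6,"rx":-9,"ry":0,"rz":0},{"jaw":0,"dx":0.1,"dy":-1.7,"dz":3.2,"rx":-17.8,"ry":0,"rz":0},{"jaw":0,"dx":0.1,"dy":-2.3,"dz":5,"rx":-26,"ry":0,"rz":0},{"jaw":0,"dx":0.1,"dy":-3,"dz":7,"rx":-34.8,"ry":0.2,"rz":0.3},{"jaw":0,"dx":-0.4,"dy":-5,"dz":10,"rx":-43,"ry":0.2,"rz":0.3},{"jaw":0,"dx":-0.9,"dy":-7,"dz":12.5,"rx":-51,"ry":0.2,"rz":0.3},{"jaw":0,"dx":-1.4,"dy":-8.5,"dz":15,"rx":-58,"ry":0.2,"rz":0.3},{"jaw":0,"dx":-1.8,"dy":-10,"dz":17.5,"rx":-64.8,"ry":0.2,"rz":0.4},{"jaw":0,"dx":-1.8,"dy":-10,"dz":17.5,"rx":-64.8,"ry":0.2,"rz":0.4}]'; python3 - <<'E'
from h import *
st=r.state(); print(st["joint_positions"].round(3), st["wrist_force"].round(1))
im=r.capture("scene"); 
cv2.imwrite("pics/s4.png",cv2.resize(im[130:250,260:460],None,fx=4,fy=4)[...,::-1])
for c in("scene",):
    print(c,[(np.round(l["uv"]).tolist(),round(l["confidence"],2)) for l in r.search_frame(c,"vial1")])
g=np.array([.4965,.2985,.1055])
rows([(g+[0,0,.215],tool(17.3)),(g+[0,0,.1],tool(17.3)),(g+[0,0,.01],tool(17.3)),(g,tool(17.3))])
E
```

```text
time: 12.55
tool_pos: [0.5731, 0.1674, 0.3011]
orientation: [-0.002, 0.998, -0.07, -0.0]
wrist_force: [-1.0, 1.0, -3.7]
finger_gap: 0.0127
[-0.246  0.379 -0.182  1.814  0.079  0.955 -2.172] [-1.   1.  -3.7]
scene []
d [ -9.7 -12.5  -0.1] r [ -0.1   0.1 -25.8] dist 15.8 ang 25.8
d [ -9.7 -12.5  11.4] r [ -0.1   0.1 -25.8] dist 19.5 ang 25.8
d [ -9.6 -12.5  20.4] r [ -0.1   0.1 -25.8] dist 25.8 ang 25.8
d [ -9.6 -12.5  21.4] r [ -0.1   0.1 -25.8] dist 26.6 ang 25.8
```

View pics/s4.png

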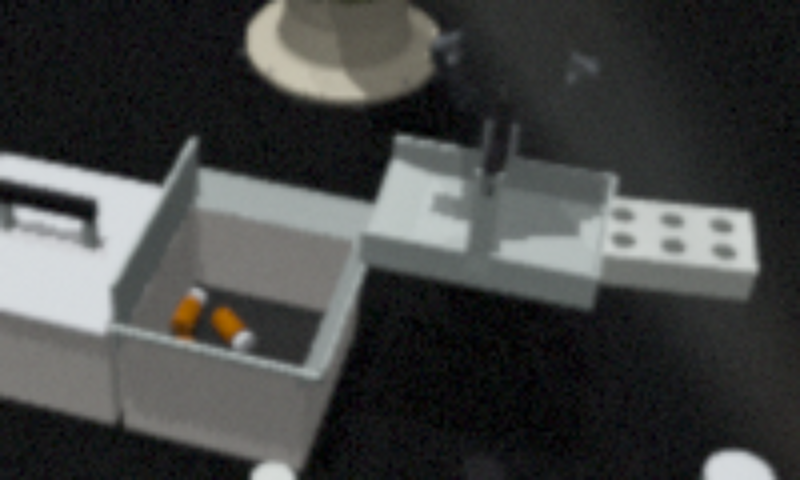

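```bash
python3 -m pendant '[{"jaw":0,"dx":-2,"dy":-3,"dz":0,"rx":0,"ry":0,"rz":-6},{"jaw":0,"dx":-5,"dy":-6.5,"dz":0,"rx":0,"ry":0,"rz":-13},{"jaw":0,"dx":-8,"dy":-10.5,"dz":0,"rx":0,"ry":0,"rz":-21},{"jaw":0,"dx":-9.7,"dy":-12.5,"dz":2,"rx":-0.1,"ry":0,"rz":-25.8},{"jaw":0,"dx":-9.7,"dy":-12.5,"dz":6,"rx":-0.1,"ry":0.1,"rz":-25.8},{"jaw":0,"dx":-9.7,"dy":-12.5,"dz":11,"rx":-0.1,"ry":0.1,"rz":-25.8},{"jaw":0,"dx":-9.7,"dy":-12.5,"dz":15.5,"rx":-0.1,"ry":0.1,"rz":-25.8},{"jaw":0,"dx":-9.6,"dy":-12.5,"dz":18.5,"rx":-0.1,"ry":0.1,"rz":-25.8},{"jaw":0,"dx":-9.6,"dy":-12.5,"dz":20,"rx":-0.1,"ry":0.1,"rz":-25.8},{"jaw":0,"dx":-9.6,"dy":-12.5,"dz":20.7,"rx":-0.1,"ry":0.1,"rz":-25.8},{"jaw":0,"dx":-9.6,"dy":-12.5,"dz":21.2,"rx":-0.1,"ry":0.1,"rz":-25.8},{"jaw":0,"dx":-9.6,"dy":-12.5,"dz":21.3,"rx":-0.1,"ry":0.1,"rz":-25.8}]'; python3 - <<'E'
from h import *
st=r.state(); print(st["tool_pos"].round(4), st["wrist_force"].round(1))
E
```

```text
time: 14.15
tool_pos: [0.4993, 0.2975, 0.0884]
orientation: [0.0, 0.989, 0.149, 0.002]
wrist_force: [-0.5, -0.8, -3.2]
finger_gap: 0.0123
[0.4993 0.2975 0.0884] [-0.5 -0.8 -3.2]
```

```bash
python3 -m pendant '[{"jaw":0,"dx":0,"dy":0,"dz":0.1,"rx":0,"ry":0,"rz":0},{"jaw":0,"dx":0,"dy":0,"dz":0.2,"rx":0,"ry":0,"rz":0},{"jaw":0,"dx":0,"dy":0,"dz":0.2,"rx":0,"ry":0,"rz":0}]'
```

```text
time: 14.52
tool_pos: [0.4995, 0.2977, 0.0865]
orientation: [0.0, 0.989, 0.149, 0.002]
wrist_force: [-0.0, -0.9, 4.1]
finger_gap: 0.0121
```

```bash
python3 -m pendant '[{"jaw":60,"dx":0,"dy":0,"dz":0.1,"rx":0,"ry":0,"rz":0},{"jaw":100,"dx":0,"dy":0,"dz":0.1,"rx":0,"ry":0,"rz":0},{"jaw":100,"dx":0,"dy":0,"dz":0,"rx":0,"ry":0,"rz":0},{"jaw":100,"dx":0,"dy":0,"dz":0,"rx":0,"ry":0,"rz":0},{"jaw":100,"dx":0,"dy":0,"dz":-2,"rx":0,"ry":0,"rz":0},{"jaw":100,"dx":0,"dy":0,"dz":-5,"rx":0,"ry":0,"rz":0},{"jaw":100,"dx":0,"dy":0,"dz":-10,"rx":0,"ry":0,"rz":0},{"jaw":100,"dx":0,"dy":0,"dz":-15,"rx":0,"ry":0,"rz":0},{"jaw":100,"dx":0,"dy":0,"dz":-20,"rx":0,"ry":0,"rz":0},{"jaw":100,"dx":0,"dy":0,"dz":-24,"rx":0,"ry":0,"rz":0}]'; python3 - <<'E'
from h import *
im=r.capture("side"); cv2.imwrite("pics/sd2.png",im[...,::-1])
L=np.array([.540,-.225,.36])
rows([(np.array([.56,.05,.36]),tool(50)),(L,tool(81.5)),(L,tool(-98.5))])
st=r.state(); print(st["joint_positions"].round(3))
E
```

```text
time: 15.78
tool_pos: [0.4984, 0.2975, 0.3281]
orientation: [0.0, 0.989, 0.149, 0.002]
wrist_force: [-0.5, 0.5, -0.1]
finger_gap: 0.0853
d [-1.6 25.5 -0.9] r [  0.1  -0.6 -32.9] dist 25.6 ang 32.9
d [-11.6  51.2  -1. ] r [  0.3  -0.5 -64.4] dist 52.5 ang 64.4
d [-11.6  51.2  -1. ] r [ -0.6  -0.3 115.6] dist 52.5 ang 115.7
[-0.388  0.339 -0.337  1.803  0.134  1.012 -2.049]
```

```bash
python3 -m pendant '[{"jaw":100,"dx":-0.3,"dy":3,"dz":-1,"rx":0,"ry":0,"rz":-5},{"jaw":100,"dx":-0.5,"dy":8,"dz":-1,"rx":0,"ry":0,"rz":-11},{"jaw":100,"dx":-0.9,"dy":13,"dz":-1,"rx":0,"ry":0,"rz":-17},{"jaw":100,"dx":-1.2,"dy":18,"dz":-1,"rx":0,"ry":0,"rz":-23},{"jaw":100,"dx":-1.4,"dy":23,"dz":-1,"rx":0,"ry":0,"rz":-29},{"jaw":100,"dx":-2.6,"dy":28,"dz":-1,"rx":0,"ry":0,"rz":-35},{"jaw":100,"dx":-4.5,"dy":33,"dz":-1,"rx":0,"ry":0,"rz":-41},{"jaw":100,"dx":-6.5,"dy":38,"dz":-1,"rx":0,"ry":0,"rz":-47},{"jaw":100,"dx":-8.5,"dy":43,"dz":-1,"rx":0,"ry":-0.3,"rz":-53},{"jaw":100,"dx":-10.3,"dy":48,"dz":-1,"rx":0.2,"ry":-0.5,"rz":-59},{"jaw":100,"dx":-11.6,"dy":51.2,"dz":-1,"rx":0.3,"ry":-0.5,"rz":-64.4},{"jaw":100,"dx":-11.6,"dy":51.2,"dz":-1,"rx":0.3,"ry":-0.5,"rz":-64.4}]'
python3 -m pendant '[{"jaw":100,"dx":0,"dy":0,"dz":0,"rx":0,"ry":0,"rz":0},{"jaw":100,"dx":0,"dy":0,"dz":0,"rx":0,"ry":0,"rz":0}]'
python3 - <<'E'
from h import *
st=r.state(); im=r.capture("wrist"); cv2.imwrite("pics/w3.png",im[...,::-1])
print(st["joint_positions"].round(3),st["tool_pos"].round(3))
for n,z in(("lid_grip",.170),("lid",.116),("hopper_floor",.02),("vial1",.035)):
    for l in (r.landmark_of if n!="vial1" else r.search_frame)("wrist",n)[:6]: print(n,np.round(l["uv"],1),round(l["confidence"],2),onz("wrist",l["uv"],z,st).round(4))
g=np.array([.540,-.225,.170]); 
rows([(g+[0,0,.1],tool(81.5)),(g,tool(81.5))])
E
```

```text
time: 17.32
tool_pos: [0.5376, -0.2294, 0.3355]
orientation: [-0.001, 0.759, 0.651, -0.004]
wrist_force: [-1.1, 1.2, -0.5]
finger_gap: 0.0856
time: 17.58
tool_pos: [0.5389, -0.2244, 0.3363]
orientation: [-0.001, 0.757, 0.654, -0.004]
wrist_force: [-0.7, 0.1, 0.5]
finger_gap: 0.0856
[ 0.594  0.352 -0.41   1.783  0.165  1.045 -0.023] [ 0.539 -0.224  0.336]
lid_grip [317.5 184.3] 0.62 [ 0.5367 -0.2249  0.17  ]
lid [319.9 175.8] 0.97 [ 0.5385 -0.2283  0.116 ]
hopper_floor [319.7  31.2] 0.93 [ 0.5664 -0.0336  0.02  ]
vial1 [356.8  59.9] 0.98 [ 0.6114 -0.0864  0.035 ]
vial1 [374.4  64.5] 0.81 [ 0.6354 -0.0957  0.035 ]
vial1 [303.6  43.4] 0.72 [ 0.541  -0.0521  0.035 ]
vial1 [335.5  70.3] 0.7 [ 0.5794 -0.0979  0.035 ]
vial1 [302.7  73.9] 0.65 [ 0.5332 -0.0963  0.035 ]
d [0.1 0.2 8.5] r [-0.3  0.3  0.1] dist 8.5 ang 0.4
d [ 0.1  0.2 18.5] r [-0.3  0.3  0.1] dist 18.5 ang 0.4
```

View pics/w3.png

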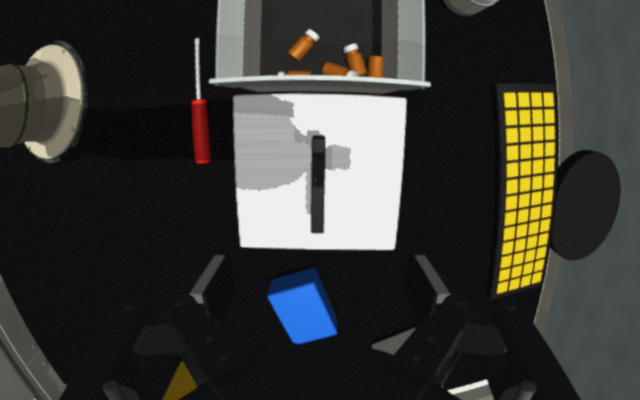

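```bash
python3 -m pendant '[{"jaw":100,"dx":0,"dy":0.1,"dz":4,"rx":-0.3,"ry":0.3,"rz":0},{"jaw":100,"dx":0,"dy":0.1,"dz":9,"rx":-0.3,"ry":0.3,"rz":0},{"jaw":100,"dx":0,"dy":0.1,"dz":13,"rx":-0.3,"ry":0.3,"rz":0},{"jaw":100,"dx":0,"dy":0.1,"dz":16.5,"rx":-0.3,"ry":0.3,"rz":0},{"jaw":100,"dx":0,"dy":0.1,"dz":18.5,"rx":-0.3,"ry":0.3,"rz":0},{"jaw":100,"dx":0,"dy":0.1,"dz":18.5,"rx":-0.3,"ry":0.3,"rz":0},{"jaw":100,"dx":0,"dy":0.1,"dz":18.5,"rx":-0.3,"ry":0.3,"rz":0},{"jaw":0,"dx":0,"dy":0.1,"dz":18.5,"rx":-0.3,"ry":0.3,"rz":0},{"jaw":0,"dx":0,"dy":0.1,"dz":18.5,"rx":-0.3,"ry":0.3,"rz":0},{"jaw":0,"dx":0,"dy":0.1,"dz":18.5,"rx":-0.3,"ry":0.3,"rz":0},{"jaw":0,"dx":0,"dy":0.1,"dz":18.5,"rx":-0.3,"ry":0.3,"rz":0},{"jaw":0,"dx":0,"dy":0.1,"dz":18.5,"rx":-0.3,"ry":0.3,"rz":0}]' 110
python3 - <<'E'
from h import *
st=r.state(); print(st["tool_pos"].round(4),st["wrist_force"].round(1),st["torque"].round(2),st["orientation"].round(4))
E
```

```text
time: 19.32
tool_pos: [0.5361, -0.2266, 0.1515]
orientation: [-0.002, 0.758, 0.653, -0.001]
wrist_force: [-8.6, 2.1, 9.9]
finger_gap: 0.0124
[ 0.5361 -0.2266  0.1515] [-8.6  2.1  9.9] [ 0.46  1.53 -0.43] [-0.0019  0.7578  0.6525 -0.0015]
```

```bash
python3 -m pendant '[{"jaw":0,"dx":0,"dy":-0.15,"dz":0,"rx":0,"ry":0,"rz":0},{"jaw":0,"dx":0,"dy":-0.3,"dz":-0.1,"rx":0,"ry":0,"rz":0},{"jaw":0,"dx":0,"dy":-0.3,"dz":-0.2,"rx":0,"ry":0,"rz":0},{"jaw":0,"dx":0,"dy":-0.3,"dz":-0.3,"rx":0,"ry":0,"rz":0},{"jaw":0,"dx":0,"dy":-0.3,"dz":-0.4,"rx":0,"ry":0,"rz":0},{"jaw":0,"dx":0,"dy":-0.3,"dz":-0.5,"rx":0,"ry":0,"rz":0},{"jaw":0,"dx":0,"dy":-0.3,"dz":-0.5,"rx":0,"ry":0,"rz":0}]'
python3 - <<'E'
from h import *
st=r.state(); print(st["tool_pos"].round(4),st["wrist_force"].round(1),st["torque"].round(2),st["orientation"].round(4))
E
```

```text
time: 20.2
tool_pos: [0.5353, -0.2263, 0.1566]
orientation: [-0.0, 0.757, 0.653, -0.0]
wrist_force: [-0.1, 0.0, -8.1]
finger_gap: 0.0124
[ 0.5353 -0.2263  0.1566] [-0.1  0.  -8.1] [ 0.04 -0.29 -0.21] [-5.000e-04  7.573e-01  6.531e-01 -1.000e-04]
```

```bash
python3 -m pendant '[{"jaw":0,"dx":0,"dy":0,"dz":-0.1,"rx":0,"ry":0,"rz":0},{"jaw":0,"dx":0,"dy":0,"dz":-0.2,"rx":0,"ry":0,"rz":0},{"jaw":0,"dx":0,"dy":0,"dz":-0.3,"rx":0,"ry":0,"rz":0},{"jaw":0,"dx":0,"dy":0,"dz":-0.4,"rx":0,"ry":0,"rz":0},{"jaw":0,"dx":0,"dy":0,"dz":-0.6,"rx":0,"ry":0,"rz":0},{"jaw":0,"dx":0,"dy":0,"dz":-0.8,"rx":0,"ry":0,"rz":0},{"jaw":0,"dx":0,"dy":0,"dz":-1,"rx":0,"ry":0,"rz":0},{"jaw":0,"dx":0,"dy":0,"dz":-1.2,"rx":0,"ry":0,"rz":0},{"jaw":0,"dx":0,"dy":0,"dz":-1.4,"rx":0,"ry":0,"rz":0},{"jaw":0,"dx":0,"dy":0,"dz":-1.6,"rx":0,"ry":0,"rz":0},{"jaw":0,"dx":0,"dy":0,"dz":-1.8,"rx":0,"ry":0,"rz":0},{"jaw":0,"dx":0,"dy":0,"dz":-2,"rx":0,"ry":0,"rz":0}]'
python3 -m pendant '[{"jaw":0,"dx":0,"dy":0,"dz":0,"rx":0,"ry":0,"rz":0},{"jaw":0,"dx":0,"dy":0,"dz":0,"rx":0,"ry":0,"rz":0},{"jaw":0,"dx":0,"dy":0,"dz":0,"rx":0,"ry":0,"rz":0}]'
python3 - <<'E'
from h import *
st=r.state(); print(st["tool_pos"].round(4),st["wrist_force"].round(1),st["torque"].round(2),st["orientation"].round(4))
a=r.capture("scene"); b=r.capture("side")
cv2.imwrite("pics/f.png",np.hstack([cv2.resize(a[150:270,230:460],(460,240)),cv2.resize(b[160:360,180:410],(276,240))])[...,::-1])
for n in("lid_grip","lid"):
    rs=[]
    for c in("scene","side"):
        L=r.landmark_of(c,n)
        if L: rs.append(ray(c,L[0]["uv"]))
    if len(rs)==2: p,e=tri(rs); print(n,p.round(4),np.round(e,4))
E
```

```text
time: 21.7
tool_pos: [0.5354, -0.2264, 0.1764]
orientation: [-0.001, 0.757, 0.653, -0.0]
wrist_force: [0.4, 0.9, -3.7]
finger_gap: 0.0119
time: 22.08
tool_pos: [0.5353, -0.2263, 0.1762]
orientation: [-0.001, 0.757, 0.653, -0.0]
wrist_force: [0.7, -0.8, -3.7]
finger_gap: 0.0121
[ 0.5353 -0.2263  0.1762] [ 0.7 -0.8 -3.7] [-0.04  0.03 -0.08] [-6.000e-04  7.572e-01  6.531e-01 -1.000e-04]
lid_grip [ 0.5387 -0.2217  0.189 ] [0.0068 0.0068]
lid [ 0.5259 -0.2275  0.1463] [0.0047 0.0047]
```

View pics/f.png

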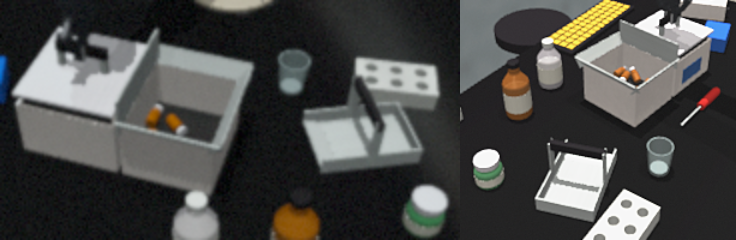

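```bash
python3 - <<'E'
from h import *
F=[];T=[];P=[]
for i in range(30):
    r.capture("wrist"); s=r.state(); F.append(s["wrist_force"]);T.append(s["torque"]);P.append(s["tool_pos"])
print(np.mean(F,0).round(2),(np.std(F,0)/30**.5).round(2),np.mean(T,0).round(3),(np.std(T,0)/30**.5).round(3),np.mean(P,0).round(4),np.ptp(P,0).round(4))
print("vials",[(np.round(l["uv"]).tolist(),round(l["confidence"],2)) for l in r.search_frame("wrist","vial1")])
E
```

```text
[-0.03  0.12 -3.33] [0.09 0.1  0.08] [-0.003 -0.009 -0.001] [0.006 0.005 0.006] [ 0.5354 -0.2264  0.1763] [0.0001 0.0001 0.0001]
vials [([290.0, 14.0], 0.92), ([371.0, 22.0], 0.87), ([405.0, 34.0], 0.46), ([324.0, 39.0], 0.35)]
```

```bash
python3 - <<'E'
from h import *
print(r.sign_off()); print(r.state()["time"])
E
```

```text
the job is handed in; nothing more can be done
None
the job is handed in; nothing more can be done
```

I tipped the five vials into the hopper and set the empty tray back down upright at its old spot. Then I eased the lid off its seal and handed the job in at about 24 s, still holding the lid just open.

- **Vials:** the wrist camera found all five inside the hopper before I lifted the lid. The last network call found only four; I put the fifth down to occlusion and did not look into it further. Pictures showed the tray empty.
- **Tray:** it looked upright on the bench in the final picture, at its original spot and clear of the gripper.
- **Lid:** the tool is 24.8 mm above where it gripped the lid and steady to 0.1 mm, with no tilt. The averaged wrist force is 3.3 N straight down, against a lid weight of 3.4 N. Sideways force is about 0.1 N and the moment near zero, so the lid is not touching the bin.
- **Disagreement:** the camera estimates of the lid's height were rough. They put it 19 to 30 mm above its seat, with ray gaps of 5 to 7 mm, so I relied on the tool pose.
- **Other things on the bench:** those in view in the final picture appeared unmoved; I did not measure them.

One move command was refused before any motion because its rows lacked some keys; I resent it in full.

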